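# Finish the row of spray bottles on the low shelf

## Task

Two white spray bottles stand astray on the worktop ahead of the robot, apart from the close-packed block of them at the right. Put both, upright, on the low plywood shelf at the left so that they continue the row begun by the spray bottle on it: one straight line along the middle of the board, side by side, with less than 2 cm between neighbours. Leave the bottle that is already there, the capped bottle and the cup where they stand.

Things in the scene. Friction and masses are not known exactly. Their poses are not given: they have to be found in the camera images.
- low_shelf: low shelf, fixed: a plywood board 230 mm long (its x, running away from the robot) and 86 mm wide, top face 30 mm above the worktop, with a thin aluminium rail 18 mm high above the board along its left (+y) long edge. The origin is on the worktop under the middle of the row line; the row runs along its x axis at y = 0, which is midway over the 80 mm of board free beside the rail. The board reaches from x = -115 to +115 mm.
- spray_row_mid (a point): white spray bottle, 201 mm tall: round body 54 mm across up to 142 mm, above it (147 to 201 mm) a narrower upright spray head 36 mm across, which is the place to grip from above; about 60 g. The point is on its axis half-way up, 100 mm above its underside; z along the axis. This one already stands on the shelf, near the end of the board nearer the robot, and begins the row; the row continues from it along the shelf's +x.
- spray_a_mid (a point): white spray bottle, 201 mm tall: round body 54 mm across up to 142 mm, above it (147 to 201 mm) a narrower upright spray head 36 mm across, which is the place to grip from above; about 60 g. The point is on its axis half-way up, 100 mm above its underside; z along the axis. One of the two astray on the worktop, to the right of the shelf.
- spray_b_mid (a point): white spray bottle, 201 mm tall: round body 54 mm across up to 142 mm, above it (147 to 201 mm) a narrower upright spray head 36 mm across, which is the place to grip from above; about 60 g. The point is on its axis half-way up, 100 mm above its underside; z along the axis. The other of the two astray on the worktop. Either may come first in the row.
- capped_mid (a point): bystander: slim bottle 44 mm across and 186 mm tall with a plain smooth cap 28 mm across and no spray head; stands on the worktop beyond the stray spray bottles, at the right. The point is on its axis half-way up, 93 mm above the worktop.
- cup: bystander: open measuring cup, light (60 g), 66 mm across, 89 mm high, on the worktop beside the stray spray bottles, sometimes between them; origin under its centre.
Mind the look-alikes: they are no part of the job. What is shaped like the part that bears spray_b_mid but blue is not meant.

How it is judged:
At the end, for the whole second after the job is handed in: All three spray bottles stand upright (within 0.1 rad) on the board within 16 mm of the row line (shelf y = 0), neighbours less than 80 mm apart centre to centre (26 mm gap), the two added ones in either order beyond the first, which is within 20 mm of its start (z of spray_a_mid in the frame of low_shelf between 0.122 and 0.138 m and y of spray_a_mid in the frame of low_shelf between -0.016 and 0.016 m and angle between each of spray_a_mid, spray_b_mid, spray_row_mid's own z axis and vertical below 0.1 rad and z of spray_b_mid in the frame of low_shelf between 0.122 and 0.138 m and y of spray_b_mid in the frame of low_shelf between -0.016 and 0.016 m and z of spray_row_mid in the frame of low_shelf between 0.122 and 0.138 m and y of spray_row_mid in the frame of low_shelf between -0.016 and 0.016 m and distance of spray_row_mid from where it was at the start of the episode below 0.02 m and ((distance between spray_row_mid and spray_a_mid below 0.08 m and distance between spray_a_mid and spray_b_mid below 0.08 m) or (distance between spray_row_mid and spray_b_mid below 0.08 m and distance between spray_b_mid and spray_a_mid below 0.08 m))); the robot touches nothing.
It fails at once if a bystander (the capped bottle or the cup) is shifted by more than 30 mm or knocked over (distance of any of capped_mid, cup from where it was at the start of the episode above 0.03 m or angle between any of capped_mid, cup's own z axis and vertical above 0.4 rad).
It also fails if it takes over 58 s, if anything falls off the work surface, if the arm or the gripper's body presses on something with over 40 N, if the wrist force passes 120 N, or if a joint passes its speed limit or range.

## Robot

A 6-joint arm with a two-finger parallel gripper is mounted at the origin on the work surface; the furniture and walls round the work are solid. World frame = base frame: x ahead of the robot, y to its left, z up, the work surface at z = 0. Lengths are in m, angles in rad, forces in N, time in s.
With the tool pointing down it reaches from about 0.275 to 0.75 m from the base axis. Payload 10.2 kg.
Tool frame: the origin (TCP) lies midway between the tips of the shut fingers; the grasp point (between the pads) lies 19 mm behind it; x points along the fingers, y is the direction in which the jaws open and shut, and the axes are right-handed (so a half turn about x gives the same grasp; the last joint's range is limited). The gripper opens to 88 mm and grips with 3 to 60 N. Pads are 18 mm wide; open, the fingers measure 123 mm over their backs; the gripper's body (75 mm by 187 mm) begins 45 mm behind the grasp point.
Start: joints at [-1.409, 0.313, 1.498, -0, 1.331, -0.223], TCP at [0.197, -0.487, 0.239] pointing down, gripper open.
Joint ranges: [-2.94, 2.94], [-0.97, 2.17], [0.19, 2.56], [-1.23, 4.37], [0.02, 3.11], [-2.88, 2.88]. Speed limits (rad/s): [2.39, 2.39, 3.01, 3.14, 3.14, 3.14].

## Interface

Orientations are given as [roll, pitch, yaw] about the fixed x, y, z axes, in that order (R = Rz(yaw) Ry(pitch) Rx(roll)).
In Python, from cell import * gives the robot as it stands.
- The arm moves only by the tool send_rows, never from a script. Its argument "commands" is a list of rows, each an object with "travel": the shift along the tool's x, y, z in cm, a list of three; "spin": the turn about the tool's x in degrees; "hand": the opening, from 0 (shut) to 1 (fully open). A call has 1 to 8 rows; each row shifts and turns the pose as measured when the row begins, along the tool's axes as they then stand; what a row does not reach is not made up. A row lasts 1/10 s, in which the tool goes at most 50 mm and 8.59 degrees, less where a joint would pass 70% of its speed; a pose out of reach is approached as far as the arm can. A call is refused whole if a number of a shift passes 5 or a number of a turn 8.59, either way. A call with a gripper value outside its range is refused whole. The fingers move at their own pace and stop on an object; the grip force is fixed at half the most. Time passes only in rows, so rows that do not move let the fingers close. It gives the time, the measured TCP pose, the force and the opening at its end, in the units of the state.
- get_obs(): the state, without advancing time (a new reading comes with each control period).
- snapshot(name): name is "scene" or "top"; returns the picture (400x640x3 uint8, red, green, blue); there is no depth.
- calibration(name): a dict with "mtx" (3x3 intrinsics, pixels), "origin" and "rotation" of the camera in the world. Camera axes: x right, y down, z forward; pixel columns grow to the right and rows downward; lengths in m; the calibration is good to about 2 mm. A picture is of the moment at which its call begins. calibration takes no time and is no camera call.
- sign_off(): hands the job in, once; it reports no verdict.
The state is a dict: "t": time; "joint_pos": joint angles; "qd": joint speeds; "effort": joint torques, N m; "position": TCP position; "orientation": TCP orientation; "ft_force": force on the tool from outside, world axes, zero at the start; "moment": the same for the moment, N m; "width": finger opening in m.
Only numpy, scipy, OpenCV 4.12 (cv2) and the standard library are available. Lean on these libraries where they do the work, as an engineer would, in place of code of your own. Each camera call takes 0.05 s, during which the arm holds its last target.

## Working session

There is one attempt and no reset: what is moved stays moved. The work goes in short steps, Python scripts to look and compute and a tool call to move; the robot and the scene stay as the last step left them, time stands still between calls to the robot, and variables do not carry over. Pictures are saved under pics/ and viewed, and the job is handed in when it is done.

Besides the shell and the picture viewer there is one more tool, called after "Emit:" as a command line: name --argument value ..., lists and objects as JSON in quotes. send_rows: Moves the arm, as the interface text tells. Its arguments: {"type":"object","properties":{"commands":{"type":"array"}},"required":["commands"]}

```bash
ls; mkdir -p pics; python3 - <<'E'
from cell import *
import cv2
o=get_obs();print({k:(o[k]) for k in('t','position','orientation','width')})
for n in("scene","top"):
    im=snapshot(n);cv2.imwrite(f"pics/{n}0.png",cv2.cvtColor(im,cv2.COLOR_RGB2BGR));print(calibration(n))
E
```

```text
pics
{'t': 0.0, 'position': array([ 0.19702681, -0.48636421,  0.23815097]), 'orientation': array([-1.80444325,  1.56950998,  1.72196128]), 'width': 0.08802835703501513}
{'mtx': array([[407.76983841,   0.        , 311.74113686],
       [  0.        , 407.76983841, 196.31009022],
       [  0.        ,   0.        ,   1.        ]]), 'origin': array([-0.46954642,  0.53099039,  0.61646091]), 'rotation': array([-1.98336598, -0.0230145 , -2.05260888])}
{'mtx': array([[431.4961206 ,   0.        , 317.01925175],
       [  0.        , 431.4961206 , 206.73169869],
       [  0.        ,   0.        ,   1.        ]]), 'origin': array([ 0.42975599, -0.02091024,  1.36156704]), 'rotation': array([-3.02254899, -0.00312698, -1.56259049])}
```

View pics/scene0.png

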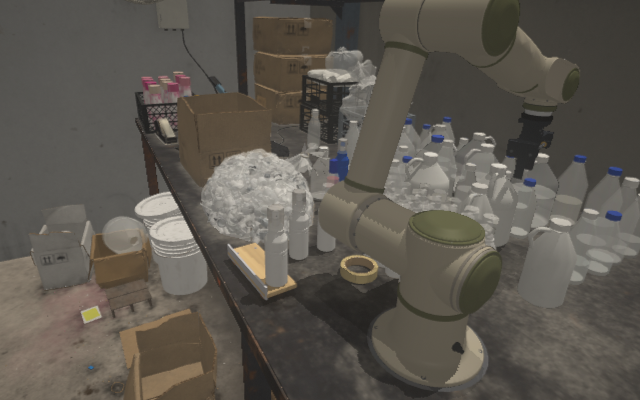

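View pics/top0.png

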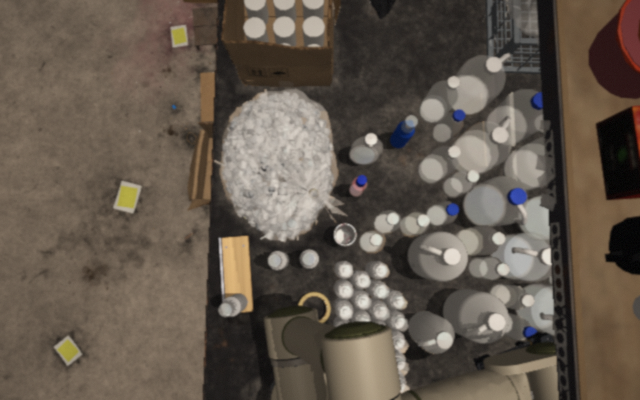

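```bash
cat > h.py <<'E'
from cell import *
import cv2, numpy as np
from scipy.spatial.transform import Rotation as R
def rot(v): return R.from_euler('xyz',v).as_matrix()
def proj(n,P):
    c=calibration(n); M=rot(c['rotation']); p=(np.atleast_2d(P)-c['origin'])@M
    q=p@c['mtx'].T; return q[:,:2]/q[:,2:]
def ray(n,uv,z):
    c=calibration(n); M=rot(c['rotation'])
    d=M@np.linalg.inv(c['mtx'])@np.array([*uv,1.]); o=c['origin']
    return o+d*(z-o[2])/d[2]
def circ(r,x,y,z): 
    a=np.linspace(0,2*np.pi,60); return np.c_[x+r*np.cos(a),y+r*np.sin(a),0*a+z]
def crop(im,x0,y0,x1,y1,s,f): cv2.imwrite(f,cv2.resize(cv2.cvtColor(im[y0:y1,x0:x1],cv2.COLOR_RGB2BGR),None,fx=s,fy=s,interpolation=cv2.INTER_CUBIC))
E
python3 - <<'E'
import cv2
a=cv2.imread('pics/top0.png')[190:340,200:400];cv2.imwrite('pics/top0c.png',cv2.resize(a,None,fx=4,fy=4,interpolation=cv2.INTER_CUBIC))
a=cv2.imread('pics/scene0.png')[140:300,215:375];cv2.imwrite('pics/scene0c.png',cv2.resize(a,None,fx=3.7,fy=3.7,interpolation=cv2.INTER_CUBIC))
from h import *
for uv in [(232,305),(278,260),(309,259)]: print(uv, ray('top',uv,.2))
for uv in [(220,237),(248,237),(222,312),(252,311)]: print(uv, ray('top',uv,.03))
E
```

```text
(232, 305) [0.30575404 0.19870104 0.2       ]
(278, 260) [0.42453526 0.07963723 0.2       ]
(309, 259) [ 0.42786571 -0.00312757  0.2       ]
(220, 237) [0.49260427 0.27426454 0.03      ]
(248, 237) [0.49332479 0.18807245 0.03      ]
(222, 312) [0.26666187 0.26034663 0.03      ]
(252, 311) [0.27032428 0.16993409 0.03      ]
```

View pics/top0c.png

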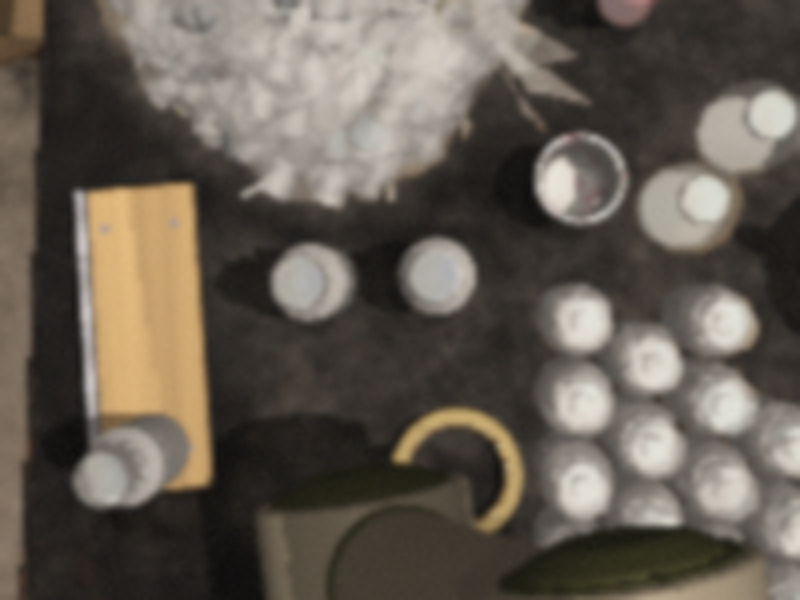

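View pics/scene0c.png

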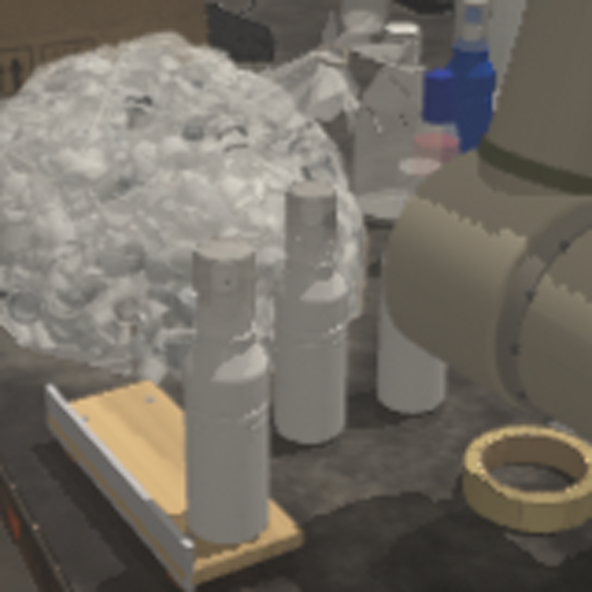

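```bash
python3 - <<'E'
from h import *
T=lambda u,v:(200+u/4-.375,190+v/4-.375)
for nm,uv,z in [('row',T(104,478),.231),('a',T(301,284),.201),('b',T(438,272),.201),('cup',T(581,178),.089)]: print(nm,ray('top',uv,z))
for nm,uv,z in [('BR far',T(193,182),.03),('BR near',T(213,488),.03),('rail far in',T(86,190),.048),('rail near',T(97,420),.048),('rail far out',T(74,190),.048)]: print(nm,ray('top',uv,z))
S=lambda u,v:(215+u/3.7-.36,140+v/3.7-.36)
for nm,uv,z in [('row',S(223,252),.231),('a',S(311,189),.201)]: print('scene',nm,ray('scene',uv,z))
for nm,uv,z in [('BR far',S(150,380),.03),('BR near',S(302,533),.03)]: print(nm,ray('scene',uv,z))
o=get_obs(); M=rot(o['orientation']); print(M.round(3))
# heap top height: x~.65,y~.1
print([(z,proj('scene',[.6,.09,z]).round(), proj('top',[.6,.09,z]).round()) for z in (.1,.15,.2,.25,.3)])
E
```

```text
row [0.29856633 0.20884956 0.231     ]
a [0.42281662 0.08785468 0.201     ]
b [ 0.43151584 -0.00343876  0.201     ]
cup [ 0.50135911 -0.10643637  0.089     ]
BR far [0.49909221 0.18861446 0.03      ]
BR near [0.26849849 0.16724577 0.03      ]
rail far in [0.49140404 0.26684569 0.048     ]
rail near [0.3197538  0.25268676 0.048     ]
rail far out [0.49132792 0.27595351 0.048     ]
scene row [0.28507591 0.2180589  0.231     ]
scene a [0.41399043 0.09675103 0.201     ]
BR far [0.4903646  0.19475279 0.03      ]
BR near [0.26292167 0.17475976 0.03      ]
[[-0.     0.375 -0.927]
 [ 0.001 -0.927 -0.375]
 [-1.    -0.001 -0.   ]]
[(0.1, array([[274., 199.]]), array([[279., 200.]])), (0.15, array([[274., 184.]]), array([[277., 198.]])), (0.2, array([[274., 169.]]), array([[275., 195.]])), (0.25, array([[273., 153.]]), array([[274., 192.]])), (0.3, array([[273., 136.]]), array([[272., 189.]]))]
```

```bash
cat > ov.py <<'E'
from h import *
def draw(n,im,bots,box,s,f,shelf=None,extra=[]):
    x0,y0,x1,y1=box
    c=cv2.resize(cv2.cvtColor(im[y0:y1,x0:x1],cv2.COLOR_RGB2BGR),None,fx=s,fy=s,interpolation=cv2.INTER_CUBIC)
    m=lambda P:(((proj(n,P)-[x0,y0]+.5)*s-.5)*16).round().astype(np.int32)
    pl=lambda P,col:cv2.polylines(c,[m(P)],False,col,1,cv2.LINE_AA,4)
    for x,y,z in bots:
        pl(circ(.018,x,y,z+.201),(0,0,255)); pl(circ(.027,x,y,z+.142),(0,255,0)); pl(circ(.027,x,y,z),(255,0,0))
    if shelf:
        X,Y,a=shelf; A=np.array([[np.cos(a),-np.sin(a)],[np.sin(a),np.cos(a)]])
        for z,ps in [(.03,[(-.115,-.04),(.115,-.04),(.115,.046),(-.115,.046),(-.115,-.04)]),(.048,[(-.115,.04),(.115,.04),(.115,.046),(-.115,.046),(-.115,.04)])]:
            q=np.array(ps)@A.T+[X,Y]; pl(np.c_[q,q[:,0]*0+z],(255,0,255))
    for P in extra: pl(P,(0,255,255))
    cv2.imwrite(f,c)
E
python3 - <<'E'
from ov import *
b=[(.2986,.2088,.03),(.4228,.0878,0),(.4315,-.0034,0)]
# BR edge mid (.3838,.1779), yaw .0925, centre +.04 normal
a=.0925; X,Y=.3838-.04*np.sin(a),.1779+.04*np.cos(a); print(X,Y)
for n,box,s in (('top',(200,190,400,340),4),('scene',(215,140,375,300),3.7)):
    im=cv2.cvtColor(cv2.imread(f'pics/{n}0.png'),cv2.COLOR_BGR2RGB)
    draw(n,im,b,box,s,f'pics/ov_{n}.png',(X,Y,a))
o=get_obs(); print(o['position'],proj('scene',o['position']),proj('top',o['position']))
im=cv2.cvtColor(cv2.imread('pics/scene0.png'),cv2.COLOR_BGR2RGB)
draw('scene',im,[],(340,60,640,400),1.75,'pics/ov_rob.png',None,[circ(.01,*o['position']),circ(.05,*o['position']),circ(.1,0,0,0),circ(.12,0,0,0)])
E
```

```text
0.3801052740973362 0.21772899698089554
[ 0.19701475 -0.48640886  0.23822479] [[522.40640473 172.14465984]] [[499.35365737 352.7637369 ]]
```

View pics/ov_top.png

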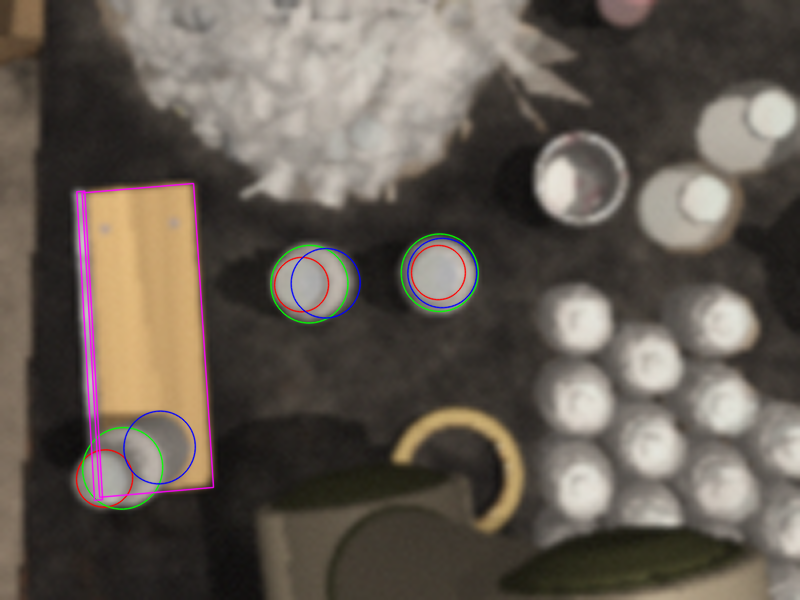

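View pics/ov_scene.png

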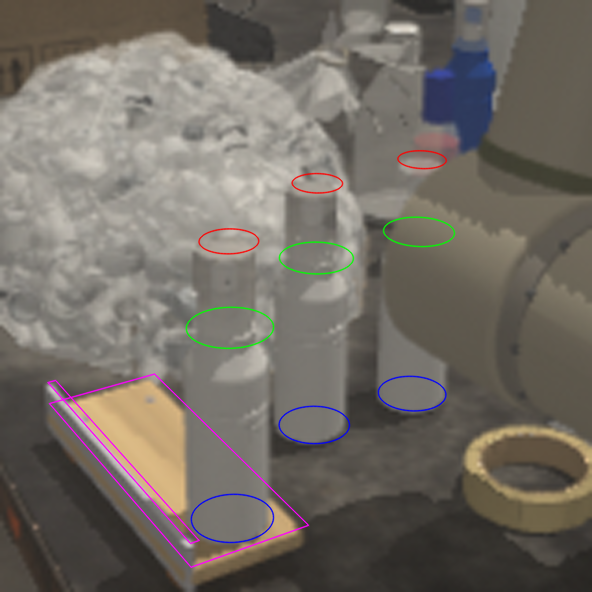

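View pics/ov_rob.png

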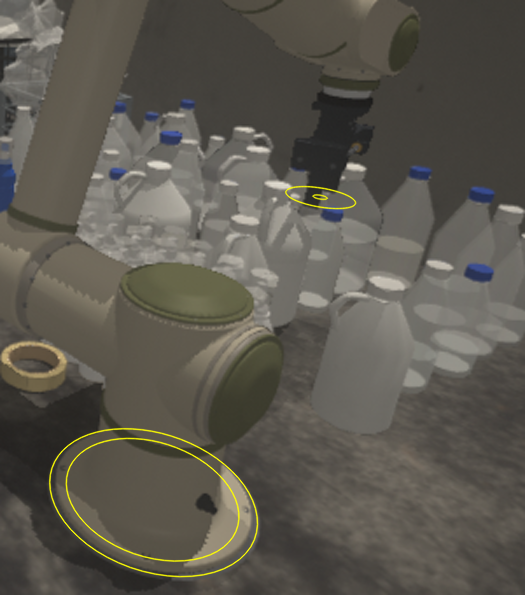

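Emit:
send_rows --commands '[{"travel":[-5,0,0],"spin":0,"hand":0.75},{"travel":[-5,0,0],"spin":0,"hand":0.75},{"travel":[-5,0,0],"spin":8.4,"hand":0.75},{"travel":[0,0,0],"spin":8.4,"hand":0.75}]'

```text
t: 0.5
position: [0.1969, -0.4855, 0.3904]
orientation: [-1.498, 1.563, 1.728]
ft_force: [0.5, -0.5, -1.1]
width: 0.0661
```

```bash
cat > go.py <<'E'
from h import *
def rel(x,y,z):
    o=get_obs(); M=rot(o['orientation'])
    d=M.T@(np.array([x,y,z])-o['position'])*100
    print('t',round(o['t'],2),'pos',o['position'].round(4),'w',round(o['width'],4),'yaxis',np.degrees(np.arctan2(M[1,1],M[0,1])).round(2),'xax',M[:,0].round(3),'F',o['ft_force'].round(1)); print('rel cm',d.round(2),'dist',np.linalg.norm(d).round(1)); return d
E
python3 - <<'E'
from go import *
rel(.4228,.0878,.30)
E
```

```text
t 0.5 pos [ 0.1969 -0.4855  0.3904] w 0.0661 yaxis -85.19 xax [-0.001  0.008 -1.   ] F [ 0.5 -0.5 -1.1]
rel cm [  9.48 -55.16 -27.33] dist 62.3
```

Emit:
send_rows --commands '[{"travel":[0,-4.2,-2.1],"spin":0,"hand":0.75},{"travel":[0,-4.2,-2.1],"spin":0,"hand":0.75},{"travel":[0,-4.2,-2.1],"spin":0,"hand":0.75},{"travel":[0,-4.2,-2.1],"spin":0,"hand":0.75},{"travel":[0,-4.2,-2.1],"spin":0,"hand":0.75},{"travel":[0,-4.2,-2.1],"spin":0,"hand":0.75},{"travel":[0,-4.2,-2.1],"spin":0,"hand":0.75},{"travel":[0,-4.2,-2.1],"spin":0,"hand":0.75}]'

```text
t: 1.3
position: [0.3395, -0.1285, 0.3907]
orientation: [-1.445, 1.558, 1.766]
ft_force: [0.7, -0.7, -0.4]
width: 0.0663
```

```bash
python3 - <<'E'
from go import *
rel(.4228,.0878,.25)
E
```

```text
t 1.3 pos [ 0.3395 -0.1285  0.3907] w 0.0663 yaxis -86.04 xax [-0.003  0.013 -1.   ] F [ 0.7 -0.7 -0.4]
rel cm [ 14.32 -20.82  -9.82] dist 27.1
```

Emit:
send_rows --commands '[{"travel":[0,-4.2,-2.0],"spin":0,"hand":0.75},{"travel":[0,-4.2,-2.0],"spin":0,"hand":0.75},{"travel":[1.5,-4.0,-2.0],"spin":0,"hand":0.75},{"travel":[2,-4.0,-2.0],"spin":0,"hand":0.75},{"travel":[3,-3.0,-1.5],"spin":-1,"hand":0.75},{"travel":[0,0,0],"spin":0,"hand":0.75}]'

```text
t: 1.9
position: [0.4219, 0.0856, 0.3256]
orientation: [-1.534, 1.558, 1.7]
ft_force: [-0.4, -1.0, 1.0]
width: 0.0659
```

```bash
python3 - <<'E'
from go import *
rel(.4228,.0878,.16)
from ov import *
p=get_obs()['position']
for n,box,s in (('top',(200,190,400,340),4),('scene',(215,80,375,300),2.7)):
    im=snapshot(n); draw(n,im,[],box,s,f'pics/g1_{n}.png',None,[circ(.01,*p)])
E
```

```text
t 1.9 pos [0.4219 0.0856 0.3256] w 0.0659 yaxis -84.67 xax [-0.002  0.013 -1.   ] F [-0.4 -1.   1. ]
rel cm [16.56  0.   -0.12] dist 16.6
```

View pics/g1_top.png

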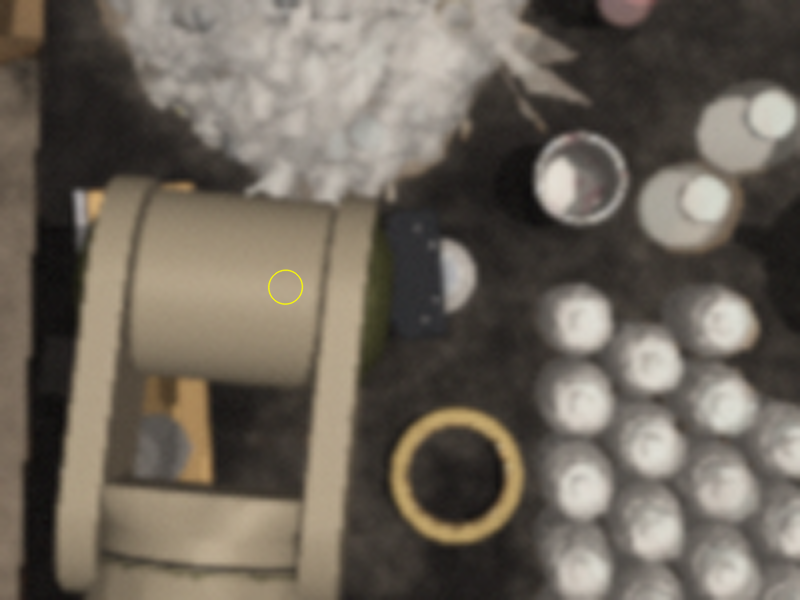

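View pics/g1_scene.png

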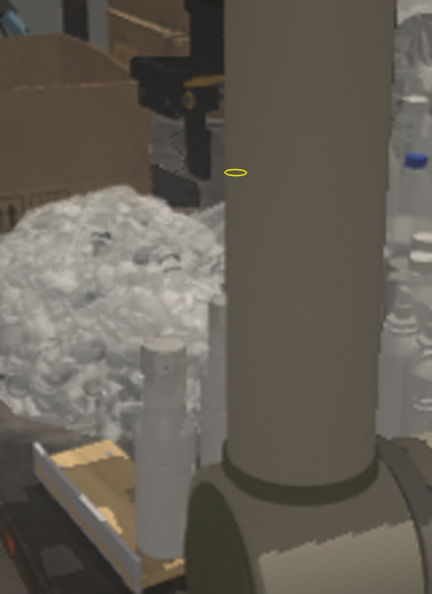

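Emit:
send_rows --commands '[{"travel":[3,0,0],"spin":0,"hand":0.75},{"travel":[3,0,0],"spin":0,"hand":0.75},{"travel":[3,0,0],"spin":0,"hand":0.75},{"travel":[2,0,0],"spin":0,"hand":0.75},{"travel":[0,0,0],"spin":0,"hand":0.75}]'

```text
t: 2.5
position: [0.4253, 0.0781, 0.2215]
orientation: [-2.717, 1.553, 0.506]
ft_force: [0.3, 0.3, 0.2]
width: 0.066
```

```bash
python3 - <<'E'
from go import *
rel(.4210,.0895,.16)
from ov import *
o=get_obs();p=o['position'];M=rot(o['orientation'])
L=[np.array([p-M[:,1]*.045,p+M[:,1]*.045]),circ(.018,p[0],p[1],.201)]
im=snapshot('scene'); draw('scene',im,[],(215,80,375,300),2.7,f'pics/g2_scene.png',None,L)
im=snapshot('top'); draw('top',im,[],(200,190,400,340),4,f'pics/g2_top.png',None,L)
E
```

```text
t 2.5 pos [0.4253 0.0781 0.2215] w 0.066 yaxis -85.36 xax [ 0.016  0.009 -1.   ] F [0.3 0.3 0.2]
rel cm [ 6.15 -1.13  0.44] dist 6.3
```

View pics/g2_scene.png

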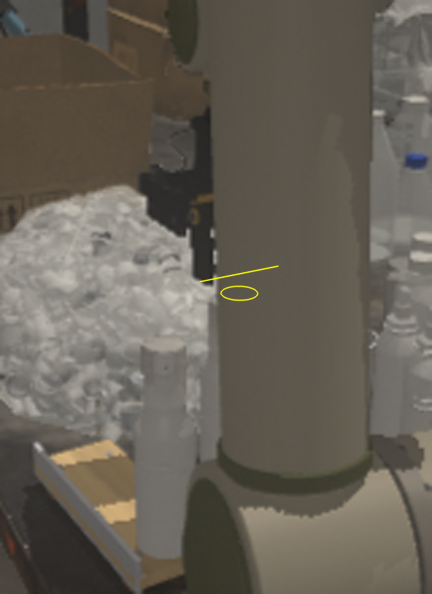

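View pics/g2_top.png

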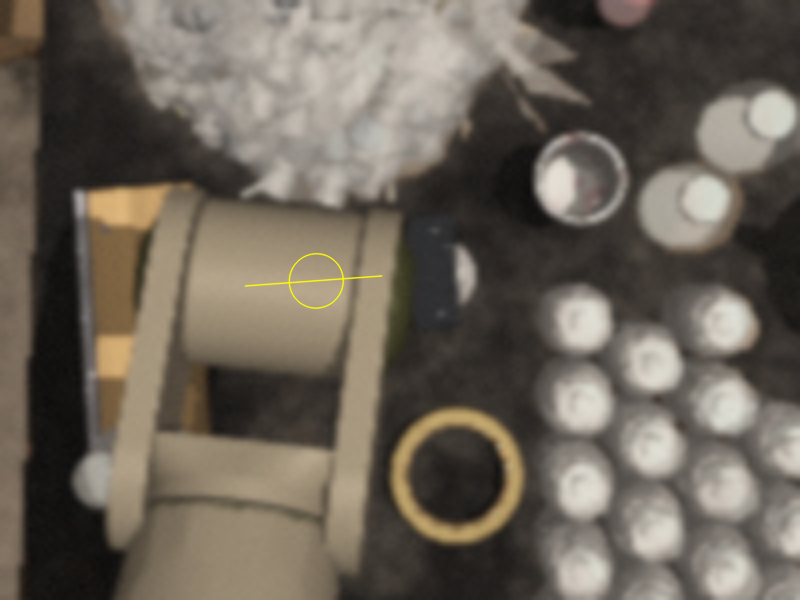

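Emit:
send_rows --commands '[{"travel":[0,-1.1,0.4],"spin":-0.7,"hand":0.75},{"travel":[0,0,0],"spin":0,"hand":0.75}]'

```text
t: 2.8
position: [0.4223, 0.0889, 0.2265]
orientation: [-2.917, 1.545, 0.317]
ft_force: [-0.4, -0.0, -0.5]
width: 0.0658
```

```bash
python3 - <<'E'
from go import *
rel(.4210,.0895,.16)
from ov import *
o=get_obs();p=o['position'];M=rot(o['orientation'])
L=[np.array([p-M[:,1]*.045,p+M[:,1]*.045]),circ(.018,p[0],p[1],.201)]
im=snapshot('scene'); draw('scene',im,[],(255,120,335,230),5.4,f'pics/g3_scene.png',None,L)
E
```

```text
t 2.8 pos [0.4223 0.0889 0.2265] w 0.0658 yaxis -84.67 xax [ 0.025  0.008 -1.   ] F [-0.4 -0.  -0.5]
rel cm [ 6.65 -0.04  0.29] dist 6.7
```

View pics/g3_scene.png

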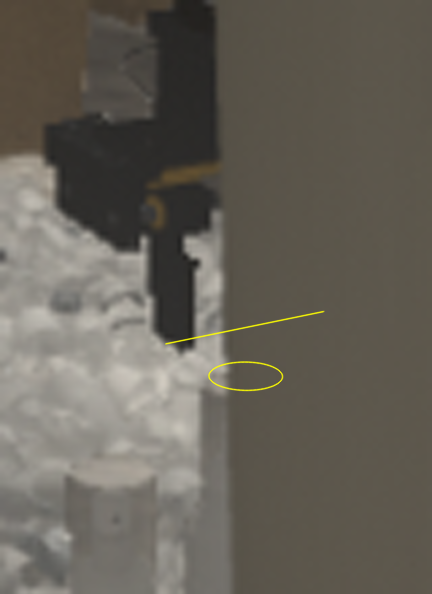

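Emit:
send_rows --commands '[{"travel":[2.5,-0.1,0.2],"spin":0,"hand":0.75},{"travel":[2.5,-0.1,0.2],"spin":0,"hand":0.75},{"travel":[1.3,-0.1,0.1],"spin":0,"hand":0.75},{"travel":[0,0,0],"spin":0,"hand":0.75}]'

```text
t: 3.25
position: [0.4206, 0.0919, 0.1647]
orientation: [-3.022, 1.538, 0.214]
ft_force: [0.2, 0.4, 1.4]
width: 0.066
```

```bash
python3 - <<'E'
from go import *
rel(.4210,.0895,.16)
E
```

```text
t 3.25 pos [0.4206 0.0919 0.1647] w 0.066 yaxis -84.59 xax [ 0.032  0.007 -0.999] F [0.2 0.4 1.4]
rel cm [ 0.47  0.25 -0.01] dist 0.5
```

Emit:
send_rows --commands '[{"travel":[0.3,0,0],"spin":0,"hand":0.75},{"travel":[0,0,0],"spin":0,"hand":0.2},{"travel":[0,0,0],"spin":0,"hand":0.2},{"travel":[0,0,0],"spin":0,"hand":0.2},{"travel":[0,0,0],"spin":0,"hand":0.2},{"travel":[0,0,0],"spin":0,"hand":0.2}]'

```text
t: 3.85
position: [0.4224, 0.0918, 0.1649]
orientation: [-3.066, 1.532, 0.171]
ft_force: [0.4, -0.4, -1.0]
width: 0.0352
```

```bash
python3 - <<'E'
from go import *
rel(.4210,.0895,.16)
E
```

```text
t 3.85 pos [0.4224 0.0918 0.1649] w 0.0352 yaxis -84.56 xax [ 0.038  0.007 -0.999] F [ 0.4 -0.4 -1. ]
rel cm [0.48 0.22 0.18] dist 0.6
```

Emit:
send_rows --commands '[{"travel":[-4,0,0],"spin":0,"hand":0.2},{"travel":[-4,0,0],"spin":0,"hand":0.2},{"travel":[0,0,0],"spin":0,"hand":0.2}]'

```text
t: 4.15
position: [0.4187, 0.0912, 0.2469]
orientation: [-3.047, 1.535, 0.189]
ft_force: [0.2, -0.3, -0.7]
width: 0.0351
```

```bash
python3 - <<'E'
from go import *
o=get_obs();print('grip h', 'z',o['position'][2])
a=.0925
rel(.2986+.064*np.cos(a),.2088+.064*np.sin(a),.2)
from ov import *
p=o['position'];x,y,z=p[0]-.001,p[1],p[2]-.165
for n,box,s in (('top',(200,190,400,340),4),('scene',(215,100,375,300),3)):
    im=snapshot(n); draw(n,im,[(x,y,z)],box,s,f'pics/g4_{n}.png')
E
```

```text
grip h z 0.24691871506158153
t 4.15 pos [0.4187 0.0912 0.2469] w 0.0351 yaxis -84.57 xax [ 0.035  0.007 -0.999] F [ 0.2 -0.3 -0.7]
rel cm [  4.57 -12.81   4.62] dist 14.4
```

View pics/g4_scene.png

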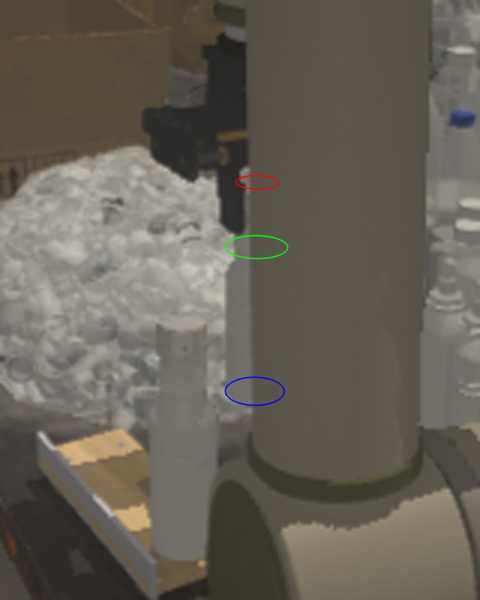

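View pics/g4_top.png

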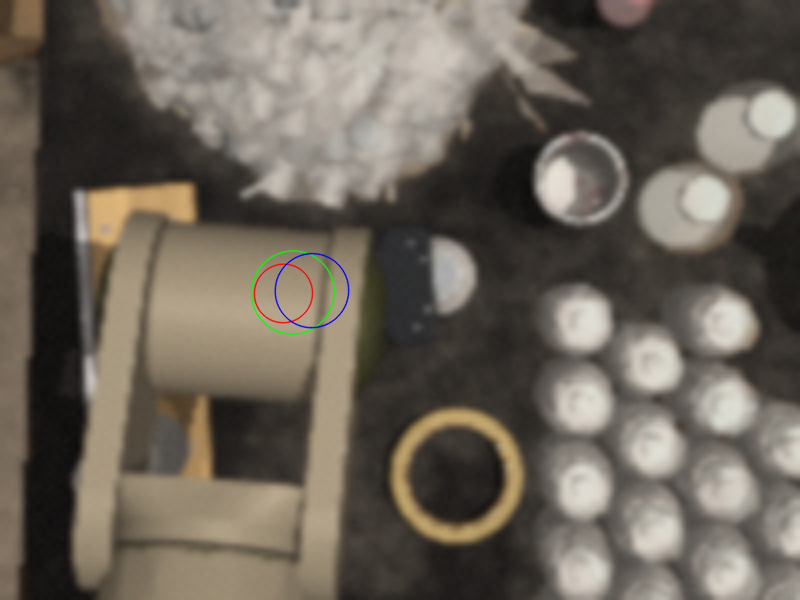

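Emit:
send_rows --commands '[{"travel":[0.3,-3.3,1.1],"spin":0,"hand":0.2},{"travel":[0.3,-3.3,1.1],"spin":0,"hand":0.2},{"travel":[0.3,-3.3,1.1],"spin":0,"hand":0.2},{"travel":[0.3,-2.8,1.1],"spin":0,"hand":0.2},{"travel":[0,0,0],"spin":0,"hand":0.2}]'

```text
t: 4.75
position: [0.3574, 0.2165, 0.2224]
orientation: [-2.946, 1.554, 0.286]
ft_force: [-0.1, -1.1, -1.8]
width: 0.035
```

```bash
python3 - <<'E'
from go import *
rel(.360,.219,.195)
o=get_obs()
from ov import *
p=o['position'];x,y,z=p[0]-.001,p[1],p[2]-.165
for n,box,s in (('top',(200,190,400,340),4),('scene',(215,100,375,300),3)):
    im=snapshot(n); draw(n,im,[(x,y,z)],box,s,f'pics/g5_{n}.png')
E
```

```text
t 4.75 pos [0.3574 0.2165 0.2224] w 0.035 yaxis -84.8 xax [ 0.016  0.005 -1.   ] F [-0.1 -1.1 -1.8]
rel cm [ 2.75 -0.21 -0.24] dist 2.8
```

View pics/g5_scene.png

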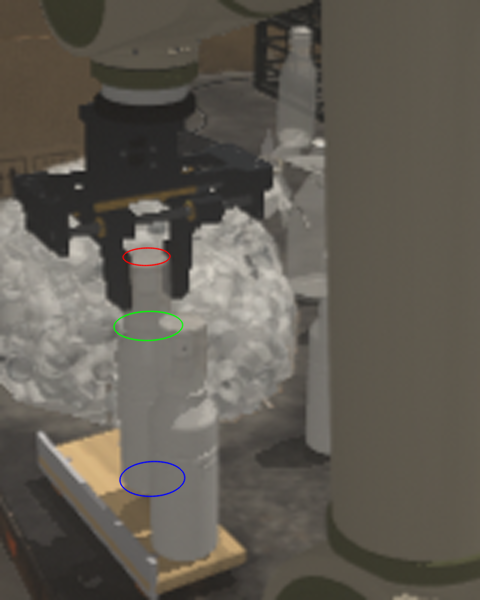

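View pics/g5_top.png

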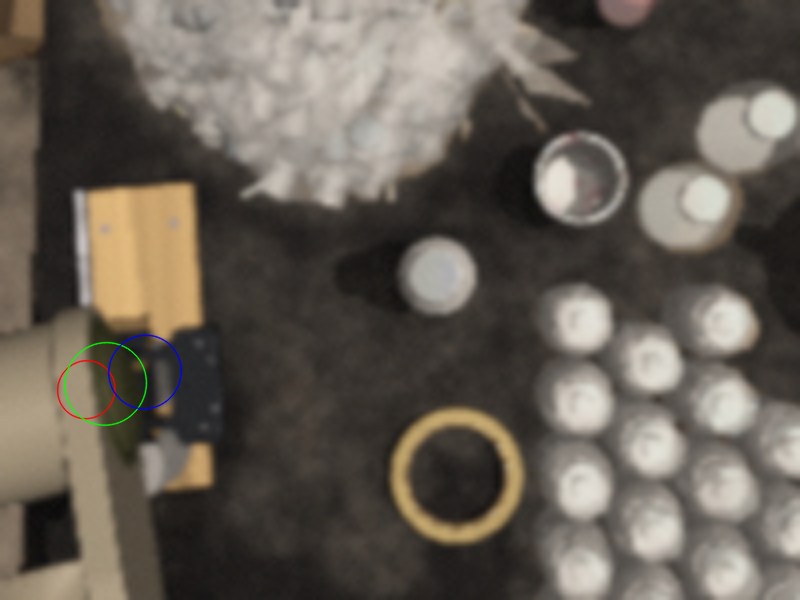

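Emit:
send_rows --commands '[{"travel":[1.2,-0.2,-0.6],"spin":0,"hand":0.2},{"travel":[0.5,0,0],"spin":0,"hand":0.2},{"travel":[0,0,0],"spin":0,"hand":0.2}]'

```text
t: 5.15
position: [0.3659, 0.2153, 0.2044]
orientation: [-3.028, 1.555, 0.2]
ft_force: [0.2, -1.0, 0.0]
width: 0.0354
```

```bash
python3 - <<'E'
from go import *
rel(.3635,.219,.195)
o=get_obs()
from ov import *
p=o['position'];x,y,z=p[0]-.001,p[1],p[2]-.165
for n,box,s in (('scene',(225,190,325,300),5),):
    im=snapshot(n); draw(n,im,[(x,y,z)],box,s,f'pics/g6_{n}.png')
E
```

```text
t 5.15 pos [0.3659 0.2153 0.2044] w 0.0354 yaxis -85.06 xax [ 0.016  0.003 -1.   ] F [ 0.2 -1.   0. ]
rel cm [ 0.93 -0.39  0.22] dist 1.0
```

View pics/g6_scene.png

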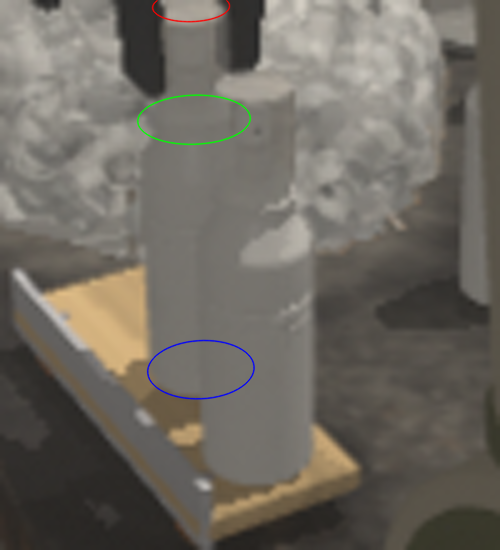

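Emit:
send_rows --commands '[{"travel":[0.7,-0.4,0.2],"spin":0.4,"hand":0.2},{"travel":[0.2,0,0],"spin":0,"hand":0.2}]'

```text
t: 5.4
position: [0.364, 0.2188, 0.1956]
orientation: [-3.014, 1.553, 0.204]
ft_force: [-0.1, -0.6, 0.4]
width: 0.0353
```

```bash
python3 - <<'E'
from go import *
rel(.3635,.219,.195)
E
```

```text
t 5.4 pos [0.364  0.2188 0.1956] w 0.0353 yaxis -85.59 xax [ 0.017  0.004 -1.   ] F [-0.1 -0.6  0.4]
rel cm [ 0.06 -0.02  0.05] dist 0.1
```

Emit:
send_rows --commands '[{"travel":[0.2,0,0],"spin":0,"hand":0.2}]'

```text
t: 5.5
position: [0.3648, 0.2191, 0.1949]
orientation: [-3.011, 1.55, 0.208]
ft_force: [-3.6, -1.5, 27.2]
width: 0.0355
```

Emit:
send_rows --commands '[{"travel":[0.2,0,0],"spin":0,"hand":0.2}]'

```text
t: 5.6
position: [0.3662, 0.2193, 0.195]
orientation: [-3.014, 1.545, 0.205]
ft_force: [-3.1, -2.1, 22.6]
width: 0.0354
```

Touching down; release.

Emit:
send_rows --commands '[{"travel":[0,0,0],"spin":0,"hand":0.65},{"travel":[0,0,0],"spin":0,"hand":0.65},{"travel":[0,0,0],"spin":0,"hand":0.65}]'

```text
t: 5.9
position: [0.3667, 0.2195, 0.1961]
orientation: [-3.012, 1.542, 0.208]
ft_force: [-0.4, -1.0, 1.2]
width: 0.0563
```

```bash
python3 - <<'E'
from go import *
rel(.3635,.219,.195)
from ov import *
im=snapshot('scene'); draw('scene',im,[],(215,100,375,300),3,'pics/g7_scene.png')
E
```

```text
t 5.9 pos [0.3667 0.2195 0.1961] w 0.0563 yaxis -85.55 xax [ 0.028  0.006 -1.   ] F [-0.4 -1.   1.2]
rel cm [0.1  0.03 0.33] dist 0.3
```

View pics/g7_scene.png

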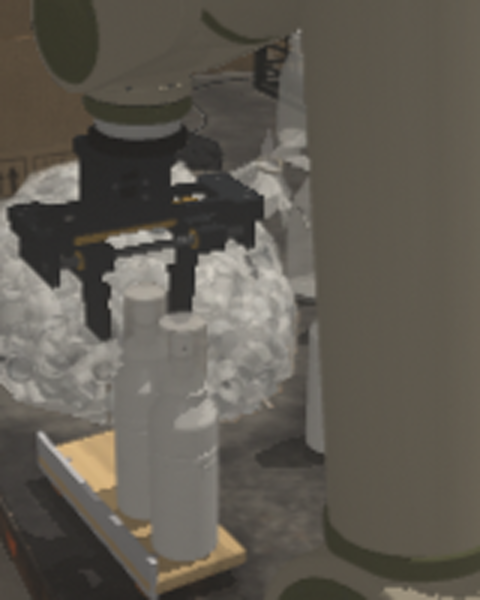

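Emit:
send_rows --commands '[{"travel":[-2,0,0],"spin":0,"hand":0.7},{"travel":[-3,0,0],"spin":0,"hand":0.75},{"travel":[-4,0,0],"spin":0,"hand":0.75},{"travel":[-2,4,0],"spin":0,"hand":0.75},{"travel":[0,4.5,-1],"spin":0,"hand":0.75},{"travel":[0,4.5,-1],"spin":0,"hand":0.75},{"travel":[0,4.5,-1],"spin":0,"hand":0.75}]'

```text
t: 6.65
position: [0.4064, 0.0451, 0.3097]
orientation: [-3.058, 1.545, 0.172]
ft_force: [1.2, -0.3, -0.0]
width: 0.0665
```

```bash
python3 - <<'E'
from go import *
rel(.430,.001,.165)
from ov import *
im=snapshot('top'); draw('top',im,[(.2986,.2088,.03),(.3623,.2147,.03),(.4315,-.0034,0)],(200,190,400,340),4,'pics/g8_top.png')
im=snapshot('scene'); draw('scene',im,[],(215,100,375,300),3,'pics/g8_scene.png')
E
```

```text
t 6.65 pos [0.4064 0.0451 0.3097] w 0.0665 yaxis -84.93 xax [ 0.026  0.004 -1.   ] F [ 1.2 -0.3 -0. ]
rel cm [14.51  4.63 -1.59] dist 15.3
```

View pics/g8_top.png

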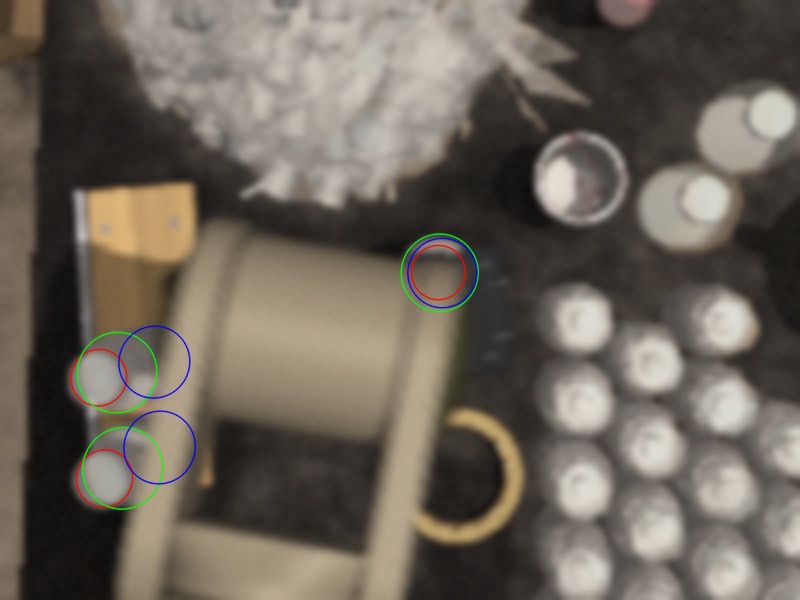

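View pics/g8_scene.png

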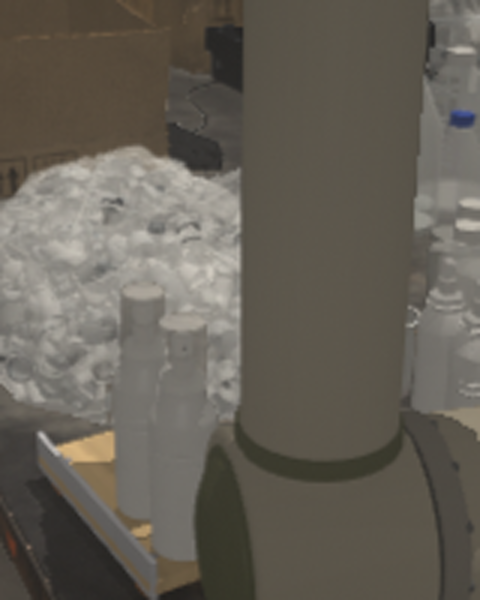

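Emit:
send_rows --commands '[{"travel":[0,3,-1],"spin":0,"hand":0.75},{"travel":[2,1.6,-0.6],"spin":0,"hand":0.75},{"travel":[2,0,0],"spin":0,"hand":0.75},{"travel":[1.5,0,0],"spin":0,"hand":0.75},{"travel":[0,0,0],"spin":0,"hand":0.75}]'

```text
t: 7.25
position: [0.4287, -0.0031, 0.2519]
orientation: [-3.021, 1.547, 0.199]
ft_force: [0.4, 0.6, 1.1]
width: 0.0664
```

```bash
python3 - <<'E'
from go import *
rel(.431,.001,.165)
E
```

```text
t 7.25 pos [ 0.4287 -0.0031  0.2519] w 0.0664 yaxis -85.46 xax [ 0.023  0.005 -1.   ] F [0.4 0.6 1.1]
rel cm [ 8.69 -0.37 -0.06] dist 8.7
```

Emit:
send_rows --commands '[{"travel":[2,-0.4,0],"spin":0,"hand":0.75},{"travel":[2,0,0],"spin":0,"hand":0.75},{"travel":[0,0,0],"spin":0,"hand":0.75}]'

```text
t: 7.55
position: [0.4298, 0.0024, 0.2126]
orientation: [-3.045, 1.545, 0.177]
ft_force: [-0.5, 0.4, 0.2]
width: 0.0661
```

```bash
python3 - <<'E'
from go import *
rel(.431,.001,.165)
E
```

```text
t 7.55 pos [0.4298 0.0024 0.2126] w 0.0661 yaxis -85.37 xax [ 0.025  0.004 -1.   ] F [-0.5  0.4  0.2]
rel cm [4.77 0.17 0.01] dist 4.8
```

Emit:
send_rows --commands '[{"travel":[2,0.1,0],"spin":0,"hand":0.75},{"travel":[2,0,0],"spin":0,"hand":0.75},{"travel":[0.7,0,0],"spin":0,"hand":0.75},{"travel":[0,0,0],"spin":0,"hand":0.2},{"travel":[0,0,0],"spin":0,"hand":0.2},{"travel":[0,0,0],"spin":0,"hand":0.2},{"travel":[0,0,0],"spin":0,"hand":0.2}]'

```text
t: 8.25
position: [0.4346, 0.0022, 0.1725]
orientation: [3.111, 1.535, 0.053]
ft_force: [-0.4, 0.5, 0.1]
width: 0.0358
```

```bash
python3 - <<'E'
from go import *
rel(.431,.001,.165)
E
```

```text
t 8.25 pos [0.4346 0.0022 0.1725] w 0.0358 yaxis -85.23 xax [ 0.036  0.002 -0.999] F [-0.4  0.5  0.1]
rel cm [0.74 0.09 0.39] dist 0.8
```

Emit:
send_rows --commands '[{"travel":[-4,0,0],"spin":0,"hand":0.2},{"travel":[-4,0,0],"spin":0,"hand":0.2},{"travel":[0,0,0],"spin":0,"hand":0.2}]'

```text
t: 8.55
position: [0.4314, 0.0021, 0.256]
orientation: [3.115, 1.536, 0.057]
ft_force: [-0.2, 0.1, -1.3]
width: 0.0351
```

```bash
python3 - <<'E'
from go import *
rel(.431,.226,.2525)
from ov import *
im=snapshot('top'); draw('top',im,[],(200,190,400,340),4,'pics/g9_top.png')
E
```

```text
t 8.55 pos [0.4314 0.0021 0.256 ] w 0.0351 yaxis -85.24 xax [ 0.035  0.002 -0.999] F [-0.2  0.1 -1.3]
rel cm [  0.39 -22.32  -1.81] dist 22.4
```

View pics/g9_top.png

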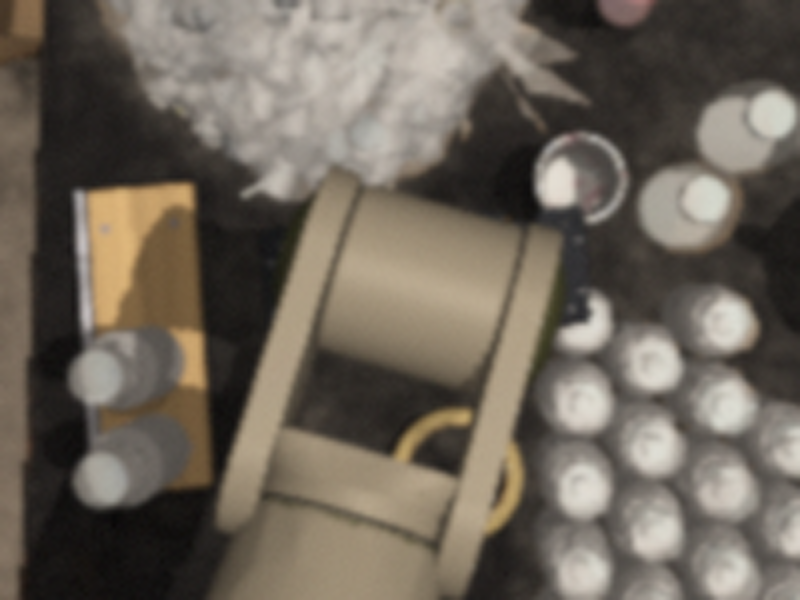

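Emit:
send_rows --commands '[{"travel":[0,-3.7,-0.4],"spin":0,"hand":0.2},{"travel":[0,-3.7,-0.4],"spin":0,"hand":0.2},{"travel":[0,-3.7,-0.4],"spin":0,"hand":0.2},{"travel":[0,-3.7,-0.4],"spin":0,"hand":0.2},{"travel":[0,-3.0,-0.4],"spin":0,"hand":0.2},{"travel":[0,-2,0],"spin":0,"hand":0.2},{"travel":[0,0,0],"spin":0,"hand":0.2}]'

```text
t: 9.3
position: [0.4319, 0.2078, 0.2465]
orientation: [3.136, 1.55, 0.074]
ft_force: [0.4, 0.1, 0.1]
width: 0.0354
```

```bash
python3 - <<'E'
from go import *
rel(.431,.226,.2025)
E
```

```text
t 9.3 pos [0.4319 0.2078 0.2465] w 0.0354 yaxis -85.46 xax [ 0.021  0.002 -1.   ] F [0.4 0.1 0.1]
rel cm [ 4.4  -1.82  0.04] dist 4.8
```

Emit:
send_rows --commands '[{"travel":[1.5,-1.7,0.1],"spin":0,"hand":0.2},{"travel":[1,0,0],"spin":0,"hand":0.2},{"travel":[0,0,0],"spin":0,"hand":0.2}]'

```text
t: 9.6
position: [0.4294, 0.2233, 0.2183]
orientation: [3.043, 1.554, -0.019]
ft_force: [-0.0, -0.5, 0.2]
width: 0.035
```

```bash
python3 - <<'E'
from go import *
rel(.431,.226,.2025)
from ov import *
im=snapshot('scene'); draw('scene',im,[],(215,100,375,300),3,'pics/g10_scene.png')
E
```

```text
t 9.6 pos [0.4294 0.2233 0.2183] w 0.035 yaxis -85.43 xax [ 0.017 -0.    -1.   ] F [-0.  -0.5  0.2]
rel cm [ 1.58 -0.26 -0.15] dist 1.6
```

View pics/g10_scene.png

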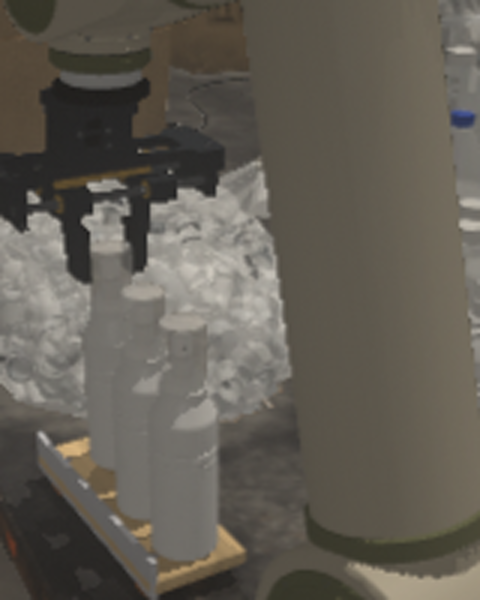

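Three bottles are in line, the carried one (head at ~(110,250) in the crop) hovering above its slot. Lower.

Emit:
send_rows --commands '[{"travel":[0.8,-0.3,-0.2],"spin":0,"hand":0.2},{"travel":[0.5,0,0],"spin":0,"hand":0.2}]'

```text
t: 9.85
position: [0.4327, 0.2253, 0.2062]
orientation: [3.076, 1.551, 0.012]
ft_force: [0.2, -0.4, -1.2]
width: 0.0352
```

Emit:
send_rows --commands '[{"travel":[0.2,0,0],"spin":0,"hand":0.2}]'

```text
t: 9.95
position: [0.4328, 0.2249, 0.2038]
orientation: [3.069, 1.551, 0.005]
ft_force: [0.2, 0.2, 0.3]
width: 0.0353
```

Emit:
send_rows --commands '[{"travel":[0.2,0,0.2],"spin":0,"hand":0.2}]'

```text
t: 10.05
position: [0.4314, 0.2246, 0.2023]
orientation: [3.076, 1.55, 0.011]
ft_force: [-1.6, -1.3, 19.8]
width: 0.0349
```

Emit:
send_rows --commands '[{"travel":[0.1,0,0],"spin":0,"hand":0.2}]'

```text
t: 10.15
position: [0.4319, 0.2246, 0.2025]
orientation: [3.1, 1.547, 0.034]
ft_force: [-0.9, -0.3, 9.7]
width: 0.0349
```

Down; release and withdraw up, then right, clear of everything.

Emit:
send_rows --commands '[{"travel":[0,0,0],"spin":0,"hand":0.65},{"travel":[0,0,0],"spin":0,"hand":0.65},{"travel":[0,0,0],"spin":0,"hand":0.65},{"travel":[-2,0,0],"spin":0,"hand":0.65},{"travel":[-3,0,0],"spin":0,"hand":0.65},{"travel":[-4,0,0],"spin":0,"hand":0.65},{"travel":[-4,3,0],"spin":0,"hand":0.65}]'

```text
t: 10.85
position: [0.4289, 0.195, 0.3319]
orientation: [2.976, 1.558, -0.087]
ft_force: [-0.1, -0.6, 1.2]
width: 0.0573
```

Emit:
send_rows --commands '[{"travel":[0,4,0],"spin":0,"hand":0.65},{"travel":[0,4,0],"spin":0,"hand":0.65},{"travel":[0,4,0],"spin":0,"hand":0.65},{"travel":[0,4,0],"spin":0,"hand":0.65},{"travel":[0,4,0],"spin":0,"hand":0.65},{"travel":[0,0,0],"spin":0,"hand":0.65}]'

```text
t: 11.45
position: [0.4457, -0.0132, 0.3378]
orientation: [3.011, 1.547, -0.051]
ft_force: [-0.6, 0.1, -0.6]
width: 0.0574
```

```bash
python3 - <<'E'
from go import *
rel(.431,.226,.2025)
from ov import *
im=snapshot('top'); draw('top',im,[(.2986,.2088,.03),(.3623,.2147,.03),(.426,.2213,.03)],(200,190,400,340),4,'pics/g11_top.png',(.3801,.2177,.0925))
im=snapshot('scene'); draw('scene',im,[],(215,140,375,300),3.7,'pics/g11_scene.png')
E
```

```text
t 11.45 pos [ 0.4457 -0.0132  0.3378] w 0.0574 yaxis -85.41 xax [ 0.024 -0.001 -1.   ] F [-0.6  0.1 -0.6]
rel cm [ 13.46 -24.    -0.13] dist 27.5
```

View pics/g11_top.png

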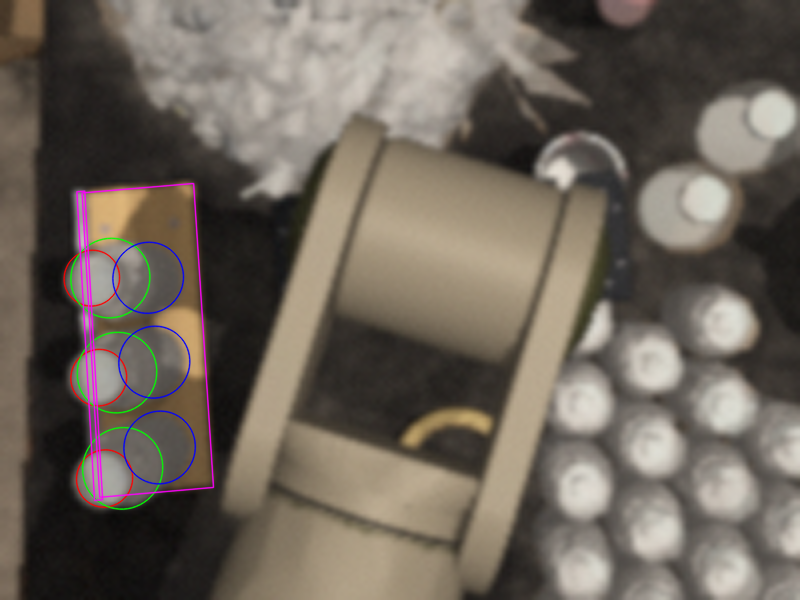

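View pics/g11_scene.png

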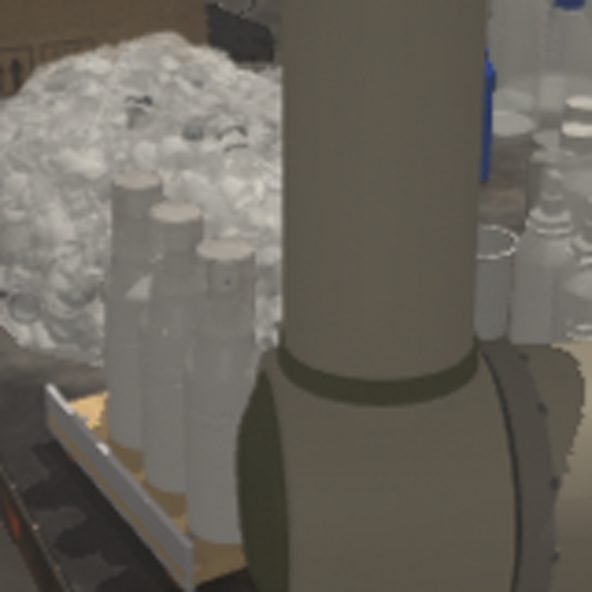

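```bash
python3 -c "
from cell import *
print(sign_off())"
```

```text
the job is handed in; nothing more can be done
None
```

Both stray spray bottles now stand on the shelf beyond the first one. I gripped each by the head, set it down until I felt light contact (under 30 N) and released it. I handed the job in at about 11.5 s.

- **Row:** in the last top picture the three bottles match the planned row to within a couple of mm. They stand along the middle of the board with about 64 mm between centres (roughly 10 mm gaps). In both views they are upright and the gripper is clear of them.
- **Left in place:** the first bottle and the capped bottle appear at the same pixels as at the start. So does the cup, though the arm hid part of it in the last top picture.
- **Cameras disagreed:** the two cameras differed by up to about 10 mm on positions. I used the top camera with a shift of about +5 mm in y, found from where the gripped bottles actually were. The row was not checked by any measurement other than these pictures.

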